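# Drive a stuck slug out of a bushing with a hand drift

### The job

A broken-off slug is stuck in the bore of the steel bushing on the press stand. Take the drift out of the wooden block, feel for the bore with its point and push the slug down until it drops out into the tray and the drift's point stands 15 mm clear below the bushing; press gently, so that the sprung bushing is never pushed down as much as 5 mm. Then draw the drift out and put it back upright in its hole in the block, down on its collar.

Things in the scene. Friction and masses are not known exactly. Their poses are not given: they have to be found in the camera images.
- drift_handle (a point): Centre of the square handle (20 x 20 mm across the flats, 56 mm tall) of a steel drift, 220 g, upright in the wooden block. z up along the drift, x and y square to the flats. The underside of its round collar (30 mm wide, 8 mm thick) is 36 mm below this point; under it a polished shaft 12 mm in diameter, 80 mm long. A 4 mm button tops the handle.
- drift_tip (a point): Centre of the flat end of the drift's shaft, 116 mm below the handle's centre on the same axis; it is blunt, with a 0.6 mm chamfer.
- block_hole (a point): Mouth of the drift's hole, in the middle of the top of a fixed wooden block 70 x 90 mm, 92 mm high; square, 18 x 18 mm, 3 mm chamfer, right through, z up. The drift hangs in it with up to 3 mm side play, its collar on the block's top.
- stand: Fixed press stand: base 130 x 130 x 8 mm, four corner posts, top plate with its upper face 88 mm above the bench and nuts to 94 mm. Origin in the middle of the underside of the base, z up. A sprung steel bushing stands upright in its middle, the catch tray below.
- nest (a point): On the stand's centre line, 125 mm above the bench, level with the bushing's flat rim at rest. The bushing is 46 mm in diameter, 53 mm long (lower end 72 mm above the bench), with an 80 mm flange 15 mm below the rim. Its 14 mm through bore lies anywhere up to 6 mm off this point in the stand's x and also in its y: not measured, to be felt for.
- bushing (a joint): How far the spring-cushioned bushing is pressed down from rest, m; 0 at rest. It first yields at 4 N of downward load, then 1 mm for each further 4 N (24 N at 5 mm); end stop at 10 mm. It does not move sideways.
- tray: Fixed open steel catch tray 84 x 84 mm, 20 mm high, on the stand's base under the bushing; origin in the middle of its underside. The slug to land in it is a brass pin 13 mm in diameter, 22 mm long, 40 g, stuck with its top 15 to 25 mm below the bushing's rim; it resists with about 7 to 15 N down to the bushing's lower end, then falls.
There are look-alikes about, which are no part of the job. Leave any pink look-alike of the stand alone.

How it is judged:
By the outcome, as a careful person would: the job done as asked, in the order asked, and still so for the second after the job is handed in, with the robot touching nothing.
It also fails if it takes over 72 s, if anything falls off the work surface, if the arm or the gripper's body presses on something with over 40 N, if the wrist force passes 120 N, or if a joint passes its speed limit or range.

### The arm

A 6-joint arm with a two-finger parallel gripper is mounted at the origin on a cart in front of the work surface, level with it; the furniture and walls round the work are solid. World frame = base frame: x ahead of the robot, y to its left, z up, the work surface at z = 0. Lengths are in m, angles in rad, forces in N, time in s.
With the tool pointing down it reaches from about 0.325 to 0.875 m from the base axis. Payload 4.4 kg.
Tool frame: the origin (TCP) lies between the finger pads; the fingertips stand 19 mm ahead of it and the grasp point (between the pads) is the TCP (ctrl.tcp_to_tips is the distance from the TCP to the fingertips, in m); z points along the fingers, y is the line along which they close (so a half turn about z gives the same grasp; the last joint's range is limited). The gripper opens to 85 mm and grips with 20 to 120 N. Pads are 22 mm wide; open, the fingers measure 114 mm over their backs; the gripper's body (76 mm by 85 mm) begins 54 mm behind the grasp point. The pads swing forward as they close: fully open they stand 13 mm farther back than shut.
Start: joints at [-1.433, 0.207, 1.542, -0, 1.393, -0.15], TCP at [0.164, -0.551, 0.25] pointing down, gripper open.
Joint ranges: [-2.73, 2.73], [-0.86, 2.22], [0.23, 2.46], [-1.11, 4.25], [0.08, 2.63], [-2.82, 2.82]. Speed limits (rad/s): [2.79, 2.79, 3.14, 3.14, 3.14, 3.14].

### API

Orientations are given as a unit quaternion [x, y, z, w].
In Python, from plant import ctrl, optics, order, models gives the robot as it stands. The module is installed in compiled form; this text tells all that it offers.
- The arm moves only by the tool carry_out, never from a script. Its argument "commands" is a list of rows, each an object with "delta_pos": the shift along the tool's x, y, z in mm, a list of three; "rot": the turn, a rotation vector about the tool's x, y, z in degrees, a list of three; "hand": the opening, from 0 (shut) to 1 (fully open). In form: [{"delta_pos": [tx, ty, tz], "rot": [rx, ry, rz], "hand": hand}, ...]. A call has exactly 10 rows; each row is the pose to reach, as a shift and turn from the pose commanded when the call began, along the tool's axes at that moment; what a row does not reach only later rows make up. A row lasts 1/10 s, in which the tool goes at most 50 mm and 8.59 degrees, less where a joint would pass 70% of its speed; a pose out of reach is approached as far as the arm can. A call with a gripper value outside its range is refused whole. The fingers move at their own pace and stop on an object; "force" is the grip in N (left out, the last holds). Time passes only in rows, so rows that repeat a pose let the fingers close, or fill a call up. It gives the time, the measured TCP pose, the force, the opening and the grip force at its end, in the units of the state.
- ctrl.observe(): the state, without advancing time (a new reading comes with each control period).
- optics.read_camera(name): name is "scene" or "top" or "wrist"; returns (picture, depth): 420x560x3 uint8, blue, green, red; 420x560 float32, m along the optical axis (not along the pixel's ray), 0 where there is no reading.
- optics.camera_params(name): a dict with "intrinsics" (3x3 intrinsics, pixels), "R" (3x3) and "t" (3): a world point X has camera coordinates R X + t. Camera axes: x right, y down, z forward; pixel columns grow to the right and rows downward; lengths in m; the calibration is good to about 2 mm. A picture is of the moment at which its call begins: read the wrist's pose just before it. camera_params takes no time and is no camera call; for the wrist camera it gives the pose at the moment of the call.
- order.job_done(): hands the job in; it is judged then, once.
Trained networks look in the newest picture that a camera, given by its name, has taken for a name from the list of things; names that differ only in an ending like _2 or _b are one class to them, and where a whole thing is asked for, a point or a joint stands for the part that bears it (a point fixed in the world has none). Each returns a list of dicts, best first, with "conf" (0 to 1); they miss things now and then, are a little off and sometimes report something else, mostly with a low value. They report only what shows in the picture. A call takes as long as a camera call. They do not tell look-alikes from the thing itself.
- models.outline_of(camera, query): "region" (420x560 bool, what is visible of it) and "centre" ([column, row] in pixels, amid what is visible of it).
- models.place_of(camera, query): "centre" ([column, row] in pixels: a listed point, or the origin of a listed thing).
The state is a dict: "clock": time; "joint_positions": joint angles; "qvel": joint speeds; "joint_torque": joint torques, N m; "tcp_pos": TCP position; "tcp_rot": TCP orientation; "wrist_force": force on the tool from outside, world axes, zero at the start; "wrist_torque": the same for the moment, N m; "gripper_width": finger opening in m; "grip_force": force on a finger pad.
Only numpy, scipy, OpenCV 4.12 (cv2) and the standard library are available. Lean on these libraries where they do the work, as an engineer would, in place of code of your own. Each camera call takes 0.05 s, during which the arm holds its last target. There are 200 camera calls.

## Working session

There is one attempt and no reset: what is moved stays moved. The work goes in short steps, Python scripts to look and compute and a tool call to move; the robot and the scene stay as the last step left them, time stands still between calls to the robot, and variables do not carry over. Pictures are saved under pics/ and viewed, at most 12 in all, crops included, and the job is handed in when it is done.

Besides the shell and the picture viewer there is one more tool, called after ">>>" as name(argument=value, ...), one argument or row to a line, values as JSON. carry_out: Moves the arm, as the interface text tells. Its arguments: {"type":"object","properties":{"commands":{"type":"array","items":{"type":"object","properties":{"delta_pos":{"type":"array","items":{"type":"number"}},"rot":{"type":"array","items":{"type":"number"}},"hand":{"type":"number"}}}},"force":{"type":"number"}},"required":["commands"]}

```bash
mkdir -p pics; cat > h.py <<'E'
import numpy as np, cv2
from plant import ctrl, optics, order, models
from scipy.spatial.transform import Rotation as R
def world(cam,px,depth=None,z=None,P=None):
    P=P or optics.camera_params(cam); K=np.array(P["intrinsics"]);Rm=np.array(P["R"]);t=np.array(P["t"])
    ray=np.linalg.inv(K)@np.array([px[0],px[1],1.0])
    if z is None: return Rm.T@(ray*depth-t)
    o=-Rm.T@t; d=Rm.T@ray
    return o+d*(z-o[2])/d[2]
def cloud(cam,d,P=None):
    P=P or optics.camera_params(cam); K=np.array(P["intrinsics"]);Rm=np.array(P["R"]);t=np.array(P["t"])
    v,u=np.mgrid[:d.shape[0],:d.shape[1]]
    r=np.stack([u,v,np.ones_like(u)],-1)@np.linalg.inv(K).T*d[...,None]
    return (r-t)@Rm
E
python3 - <<'E'
from h import *
s=ctrl.observe();print({k:np.round(v,3) for k,v in s.items()}, ctrl.tcp_to_tips)
for c in ["scene","top"]:
    im,d=optics.read_camera(c); cv2.imwrite(f"pics/{c}0.png",im); np.save(f"{c}_d.npy",d)
    for q in ["drift_handle","block_hole","stand","nest","tray"]:
        print(c,q,[(np.round(r["centre"]),round(r["conf"],2)) for r in models.place_of(c,q)])
E
```

```text
{'clock': np.float64(0.0), 'joint_positions': array([-1.433,  0.207,  1.543,  0.   ,  1.394, -0.151]), 'qvel': array([-0.002, -0.001, -0.001,  0.   ,  0.   ,  0.001]), 'joint_torque': array([-1.0000e-03, -3.8304e+01, -2.9160e+01, -0.0000e+00,  1.1000e-02,
        0.0000e+00]), 'tcp_pos': array([ 0.164, -0.55 ,  0.249]), 'tcp_rot': array([ 0.99 ,  0.144,  0.   , -0.001]), 'wrist_force': array([-0.619, -0.616,  0.268]), 'wrist_torque': array([ 0.038, -0.064,  0.028]), 'grip_force': np.float64(0.0), 'gripper_width': np.float64(0.085)} 0.019
scene drift_handle [(array([192., 225.]), 0.72)]
scene block_hole [(array([196., 234.]), 0.89)]
scene stand [(array([314., 215.]), 0.74), (array([304., 317.]), 0.58)]
scene nest [(array([301., 277.]), 0.95), (array([316., 174.]), 0.78)]
scene tray [(array([313., 209.]), 0.81)]
top drift_handle [(array([207., 176.]), 0.55)]
top block_hole [(array([212., 177.]), 0.71)]
top stand [(array([261., 284.]), 0.73), (array([348., 180.]), 0.58)]
top nest [(array([258., 288.]), 0.85), (array([358., 169.]), 0.67)]
top tray [(array([210., 175.]), 0.55)]
```

View pics/scene0.png

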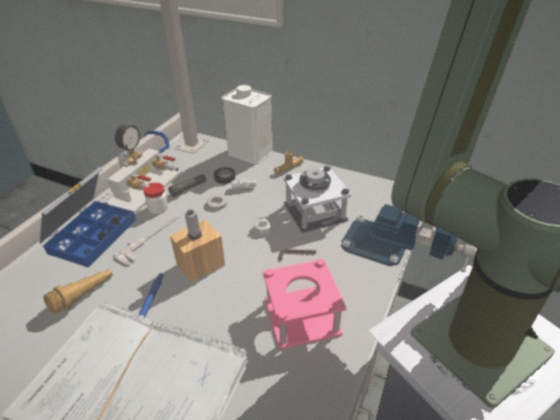

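View pics/top0.png

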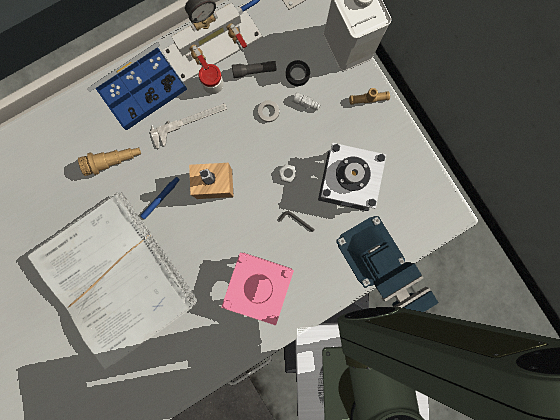

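The drift stands in the wooden block (scene 193,225; top 207,176). The other slender things are the bronze tapered tool (top 110,160), the blue pen (160,197) and the torch (253,70), none of which is a square handle in a block. The real stand is the white one with the steel bushing (top 352,175; scene 315,195). The pink one (top 258,288) is the look-alike.

```bash
python3 - <<'E'
from h import *
im=cv2.imread("pics/top0.png"); d=np.load("top_d.npy")
C=cloud("top",d)
a=cv2.resize(im[145:215,165:245],None,fx=5,fy=5,interpolation=cv2.INTER_CUBIC)
b=cv2.resize(im[135:215,312:392],None,fx=5,fy=5,interpolation=cv2.INTER_CUBIC)[:350]
cv2.imwrite("pics/crop.png",np.hstack([a,b]))
def reg(box,zl,zh,n):
    u0,v0,u1,v1=box; c=C[v0:v1,u0:u1].reshape(-1,3); dd=d[v0:v1,u0:u1].ravel()
    m=(dd>0)&(c[:,2]>zl)&(c[:,2]<zh); p=c[m]
    r=cv2.minAreaRect((p[:,:2]*1000).astype(np.float32)); print(n,m.sum(),"mean",p.mean(0).round(4),"rect",np.round(r[0],1),np.round(r[1],1),round(r[2],1), "zmed",np.median(p[:,2]).round(4))
reg((165,145,245,215),.085,.1,"block top")
reg((165,145,245,215),.14,.18,"handle")
reg((165,145,245,215),.155,.162,"handletop")
reg((312,130,396,218),.083,.097,"plate")
reg((312,130,396,218),.104,.118,"flange")
reg((312,130,396,218),.120,.135,"rim")
d2=np.load("scene_d.npy");C=cloud("scene",d2);d=d2
reg((160,195,235,285),.085,.1,"S block top")
reg((160,195,235,285),.105,.18,"S handle")
reg((280,155,355,235),.083,.093,"S plate")
reg((280,155,355,235),.104,.118,"S flange")
reg((280,155,355,235),.120,.135,"S rim")
E
```

```text
block top 1056 mean [0.5024 0.349  0.0918] rect [503.9 349.9] [70.5 90.7] 1.7 zmed 0.0919
handle 96 mean [0.5031 0.3495 0.1562] rect [504.4 350.5] [20.6 19.8] 14.5 zmed 0.1568
handletop 55 mean [0.504  0.3494 0.1585] rect [503.5 349.6] [18.3 17.3] 25.8 zmed 0.1588
plate 2110 mean [0.5011 0.0147 0.0884] rect [503.7  14.5] [130.7 130.9] 76.3 zmed 0.088
flange 631 mean [0.5032 0.0211 0.1103] rect [504.6  19.8] [77.8 79. ] 42.4 zmed 0.1102
rim 287 mean [0.5044 0.0196 0.1246] rect [504.4  19.8] [43.4 44.4] 11.2 zmed 0.1246
S block top 859 mean [0.4966 0.3542 0.0918] rect [503.4 351.4] [74.1 91. ] 2.0 zmed 0.0918
S handle 282 mean [0.4985 0.3544 0.136 ] rect [503.  352.3] [22.1 22. ] 15.6 zmed 0.1372
S plate 1056 mean [0.4877 0.0266 0.0875] rect [503.5  16.9] [132.2 135. ] 76.1 zmed 0.0874
S flange 333 mean [0.4931 0.0296 0.1098] rect [500.1  24.1] [77.5 71.8] 50.7 zmed 0.1096
S rim 166 mean [0.5029 0.0226 0.1239] rect [502.5  22.4] [42.  47.4] 52.6 zmed 0.124
```

View pics/crop.png

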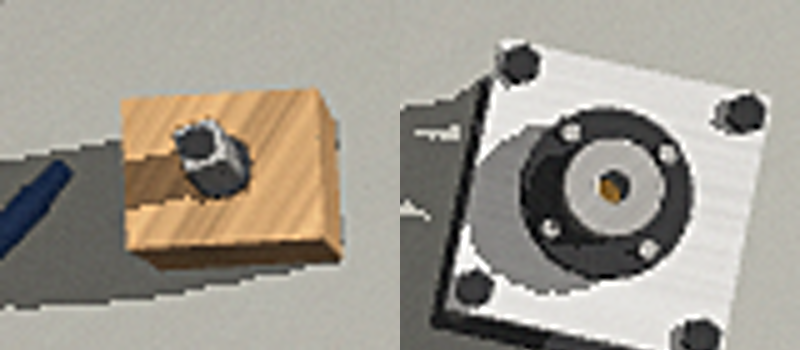

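The crop shows the square handle standing in the block. In the white stand, the bore with brass in it shows near top px (354,172). Moving over to the block.

>>> carry_out(
  commands=[
    {"delta_pos": [36,-26,0],"rot": [0,0,0],"hand": 1},
    {"delta_pos": [76,-55,0],"rot": [0,0,0],"hand": 1},
    {"delta_pos": [116,-84,0],"rot": [0,0,0],"hand": 1},
    {"delta_pos": [156,-112,0],"rot": [0,0,0],"hand": 1},
    {"delta_pos": [196,-141,0],"rot": [0,0,0],"hand": 1},
    {"delta_pos": [236,-170,0],"rot": [0,0,0],"hand": 1},
    {"delta_pos": [276,-199,0],"rot": [0,0,0],"hand": 1},
    {"delta_pos": [316,-227,0],"rot": [0,0,0],"hand": 1},
    {"delta_pos": [356,-256,0],"rot": [0,0,0],"hand": 1},
    {"delta_pos": [356,-280,0],"rot": [0,0,0],"hand": 1},
  ],
)

```text
clock: 1.6
tcp_pos: [0.4282, -0.1787, 0.2508]
tcp_rot: [0.989, 0.146, 0.001, 0.0]
wrist_force: [-0.2, -0.2, 0.6]
gripper_width: 0.0855
grip_force: 0.0
```

>>> carry_out(
  commands=[
    {"delta_pos": [22,-29,0],"rot": [0,0,0],"hand": 1},
    {"delta_pos": [49,-64,0],"rot": [0,0,0],"hand": 1},
    {"delta_pos": [76,-99,0],"rot": [0,0,0],"hand": 1},
    {"delta_pos": [103,-134,0],"rot": [0,0,0],"hand": 1},
    {"delta_pos": [130,-169,0],"rot": [0,0,0],"hand": 1},
    {"delta_pos": [130,-169,0],"rot": [0,0,0],"hand": 1},
    {"delta_pos": [130,-169,0],"rot": [0,0,0],"hand": 1},
    {"delta_pos": [130,-169,0],"rot": [0,0,0],"hand": 1},
    {"delta_pos": [130,-169,0],"rot": [0,0,0],"hand": 1},
    {"delta_pos": [130,-169,0],"rot": [0,0,0],"hand": 1},
  ],
)

```text
clock: 2.6
tcp_pos: [0.5015, 0.0164, 0.2503]
tcp_rot: [0.99, 0.143, -0.0, 0.0]
wrist_force: [-0.1, 0.1, -0.3]
gripper_width: 0.0857
grip_force: 0.0
```

```bash
python3 - <<'E'
from h import *
s=ctrl.observe();P=optics.camera_params("wrist");im,d=optics.read_camera("wrist")
cv2.imwrite("pics/w1.png",im);np.savez("w1.npz",d=d,K=P["intrinsics"],R=P["R"],t=P["t"])
print(s["clock"],s["tcp_pos"],s["joint_positions"].round(2),"cam",-np.array(P["R"]).T@P["t"])
for q in ["nest","bushing","stand"]: print(q,[(np.round(r["centre"],1),round(r["conf"],2),world("wrist",r["centre"],z=.125,P=P).round(4)) for r in models.place_of("wrist",q)])
E
```

```text
2.6 [0.50153115 0.01642043 0.25030013] [-0.14  0.05  1.72 -0.    1.37  1.14] cam [0.57865141 0.03840838 0.37369551]
nest []Traceback (most recent call last):
  File "<stdin>", line 5, in <module>
ValueError: it knows: block_hole, drift_handle, drift_tip, nest, stand, tray
```

View pics/w1.png

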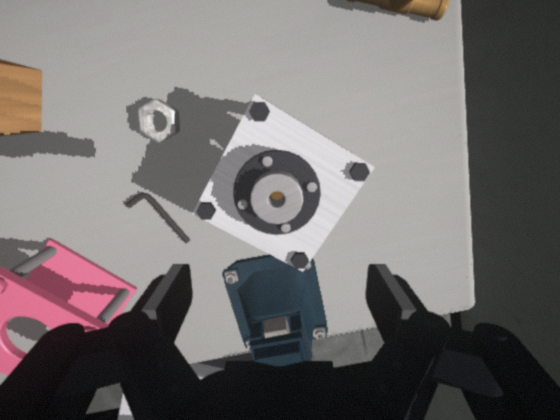

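The wrist picture shows the bushing's rim around (276,197) with the bore, brass inside, near (277,198).

```bash
python3 - <<'E'
from h import *
im=cv2.imread("pics/w1.png");f=np.load("w1.npz");P=dict(intrinsics=f["K"],R=f["R"],t=f["t"]);d=f["d"]
C=cloud("wrist",d,P);g=im.astype(float)
sub=(slice(90,280),slice(180,385))
c=C[sub].reshape(-1,3);dd=d[sub].ravel()
for n,lo,hi in [("plate",.083,.092),("flange",.106,.114),("rim",.121,.13)]:
    p=c[(dd>0)&(c[:,2]>lo)&(c[:,2]<hi)];r=cv2.minAreaRect((p[:,:2]*1000).astype(np.float32));print(n,len(p),np.round(r[0],1),np.round(r[1],1),round(r[2],1),np.median(p[:,2]).round(4))
# bore mouth by appearance: low gray or brownish inside rim
big=cv2.resize(im[165:230,243:310],None,fx=8,fy=8,interpolation=cv2.INTER_CUBIC);cv2.imwrite("pics/bore.png",big)
hsv=cv2.cvtColor(im,cv2.COLOR_BGR2HSV);m=np.zeros(im.shape[:2],np.uint8)
m[182:214,262:293]=((hsv[182:214,262:293,2]<110)|(hsv[182:214,262:293,1]>90))
n,l,st,ce=cv2.connectedComponentsWithStats(m)
for i in range(1,n):
    if st[i,4]>20: 
        x,y,w,h,a=st[i];pc=[x+(w-1)/2,y+(h-1)/2];print(st[i],ce[i].round(1),world("wrist",pc,z=.125,P=P).round(4))
dm=np.where((C[...,2]<.119)&(d>0),1,0).astype(np.uint8)[182:214,262:293]
ys,xs=np.nonzero(dm);print("depth hole",len(xs),xs.min()+262,xs.max()+262,ys.min()+182,ys.max()+182)
pc=[(xs.min()+xs.max())/2+262,(ys.min()+ys.max())/2+182];print(world("wrist",pc,z=.125,P=P).round(4))
E
```

```text
plate 10446 [504.2  14. ] [130.3 130.3] 76.2 0.0879
flange 3551 [505.9  18.9] [78.7 78.8] 89.0 0.1099
rim 1926 [505.6  19. ] [45.  44.9] 17.3 0.1248
[269 192  16  15 183] [277. 199.] [0.506  0.0186 0.125 ]
depth hole 170 269 284 192 205
[0.5065 0.0188 0.125 ]
```

View pics/bore.png

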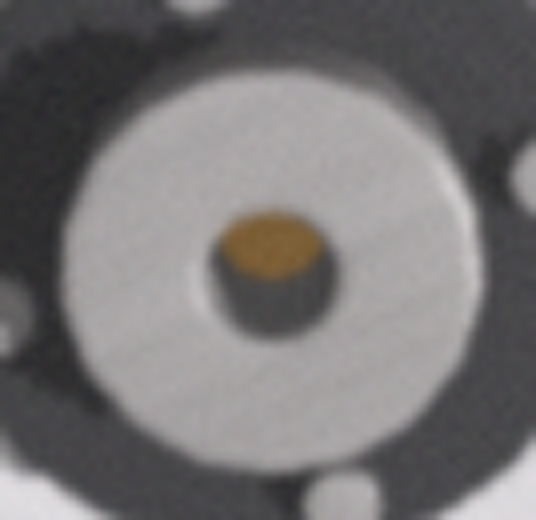

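>>> carry_out(
  commands=[
    {"delta_pos": [20,-63,0],"rot": [0,0,0],"hand": 1},
    {"delta_pos": [28,-90,0],"rot": [0,0,0],"hand": 1},
    {"delta_pos": [42,-135,0],"rot": [0,0,0],"hand": 1},
    {"delta_pos": [56,-180,0],"rot": [0,0,0],"hand": 1},
    {"delta_pos": [70,-225,0],"rot": [0,0,0],"hand": 1},
    {"delta_pos": [75,-247,0],"rot": [0,0,0],"hand": 1},
    {"delta_pos": [75,-247,0],"rot": [0,0,0],"hand": 1},
    {"delta_pos": [75,-247,0],"rot": [0,0,0],"hand": 1},
    {"delta_pos": [75,-247,0],"rot": [0,0,0],"hand": 1},
    {"delta_pos": [75,-247,0],"rot": [0,0,0],"hand": 1},
  ],
)

```text
clock: 3.7
tcp_pos: [0.5036, 0.2743, 0.2503]
tcp_rot: [0.99, 0.143, -0.0, 0.0]
wrist_force: [-0.3, -0.1, -0.2]
gripper_width: 0.0856
grip_force: 0.0
```

```bash
python3 - <<'E'
from h import *
s=ctrl.observe();P=optics.camera_params("wrist");im,d=optics.read_camera("wrist")
cv2.imwrite("pics/w2.png",im)
print(s["clock"],s["tcp_pos"],s["joint_positions"].round(2))
for q,z in [("drift_handle",.128),("block_hole",.092)]: print(q,[(np.round(r["centre"],1),round(r["conf"],2),world("wrist",r["centre"],z=z,P=P).round(4)) for r in models.place_of("wrist",q)])
C=cloud("wrist",d,P)
near=(np.hypot(C[...,0]-.504,C[...,1]-.350)<.08)&(d>0)
for n,lo,hi in [("block",.088,.094),("handle",.11,.165),("htop",.153,.158)]:
    p=C[near&(C[...,2]>lo)&(C[...,2]<hi)]
    r=cv2.minAreaRect((p[:,:2]*1000).astype(np.float32));print(n,len(p),np.round(r[0],1),np.round(r[1],1),round(r[2],1))
E
```

```text
3.7 [0.50359765 0.27432208 0.25030786] [ 0.35  0.2   1.55 -0.    1.39  1.63]
drift_handle [(array([193.7, 180.8]), 0.72, array([0.5046, 0.347 , 0.128 ])), (array([471.3, 229.7]), 0.61, array([0.5303, 0.1055, 0.128 ]))]
block_hole [(array([197.3, 169.9]), 0.61, array([0.5048, 0.3532, 0.092 ]))]
block 5514 [504.1 349.6] [70.5 90.4] 1.9
handle 1230 [505.2 350.2] [20.1 20.1] 19.0
htop 367 [505.2 350.4] [20.  19.8] 19.6
```

View pics/w2.png

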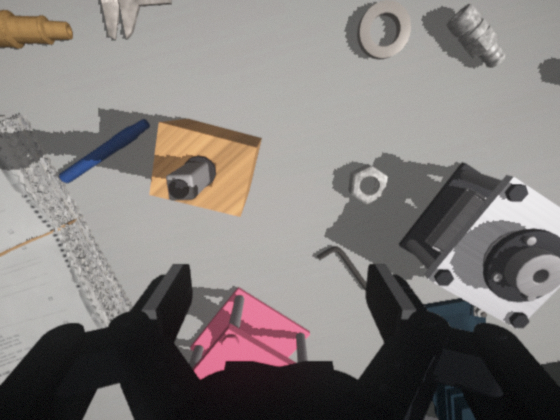

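Handle in the wrist picture is at (188,180), on the block; fit gives (0.505, 0.350). Descend around it.

>>> carry_out(
  commands=[
    {"delta_pos": [11,-36,0],"rot": [0,0,-1],"hand": 1},
    {"delta_pos": [23,-72,0],"rot": [0,0,-2.5],"hand": 1},
    {"delta_pos": [23,-72,10],"rot": [0,0,-2.5],"hand": 1},
    {"delta_pos": [23,-72,40],"rot": [0,0,-2.5],"hand": 1},
    {"delta_pos": [23,-72,70],"rot": [0,0,-2.5],"hand": 1},
    {"delta_pos": [23,-72,95],"rot": [0,0,-2.5],"hand": 1},
    {"delta_pos": [23,-72,112],"rot": [0,0,-2.5],"hand": 1},
    {"delta_pos": [23,-72,120],"rot": [0,0,-2.5],"hand": 1},
    {"delta_pos": [23,-72,120],"rot": [0,0,-2.5],"hand": 1},
    {"delta_pos": [23,-72,120],"rot": [0,0,-2.5],"hand": 1},
  ],
)

```text
clock: 4.85
tcp_pos: [0.5055, 0.3512, 0.1312]
tcp_rot: [0.986, 0.165, 0.001, -0.0]
wrist_force: [0.2, 0.4, -0.4]
gripper_width: 0.0856
grip_force: 0.0
```

>>> carry_out(
  commands=[
    {"delta_pos": [0,0,0],"rot": [0,0,0],"hand": 0.5},
    {"delta_pos": [0,0,0],"rot": [0,0,0],"hand": 0.3},
    {"delta_pos": [0,0,0],"rot": [0,0,0],"hand": 0},
    {"delta_pos": [0,0,0],"rot": [0,0,0],"hand": 0},
    {"delta_pos": [0,0,0],"rot": [0,0,0],"hand": 0},
    {"delta_pos": [0,0,0],"rot": [0,0,0],"hand": 0},
    {"delta_pos": [0,0,0],"rot": [0,0,0],"hand": 0},
    {"delta_pos": [0,0,0],"rot": [0,0,0],"hand": 0},
    {"delta_pos": [0,0,0],"rot": [0,0,0],"hand": 0},
    {"delta_pos": [0,0,0],"rot": [0,0,0],"hand": 0},
  ],
  force=60,
)

```text
clock: 5.85
tcp_pos: [0.5051, 0.3515, 0.1308]
tcp_rot: [0.986, 0.165, 0.0, -0.0]
wrist_force: [-0.4, -0.8, 4.1]
gripper_width: 0.0193
grip_force: 59.0
```

```bash
python3 - <<'E'
from h import *
s=ctrl.observe();print({k:np.round(s[k],4) for k in ["clock","tcp_pos","tcp_rot","wrist_force","wrist_torque","gripper_width","grip_force","joint_positions"]})
E
```

```text
{'clock': np.float64(5.85), 'tcp_pos': array([0.5051, 0.3515, 0.1308]), 'tcp_rot': array([ 9.862e-01,  1.655e-01,  4.000e-04, -1.000e-04]), 'wrist_force': array([-0.3561, -0.7757,  4.1064]), 'wrist_torque': array([-0.0435,  0.0505,  0.023 ]), 'gripper_width': np.float64(0.0193), 'grip_force': np.float64(59.0101), 'joint_positions': array([4.6740e-01, 4.0690e-01, 1.5441e+00, 1.0000e-04, 1.1897e+00,
       1.7057e+00])}
```

>>> carry_out(
  commands=[
    {"delta_pos": [0,0,-5],"rot": [0,0,0],"hand": 0},
    {"delta_pos": [0,0,-18],"rot": [0,0,0],"hand": 0},
    {"delta_pos": [0,0,-36],"rot": [0,0,0],"hand": 0},
    {"delta_pos": [0,0,-56],"rot": [0,0,0],"hand": 0},
    {"delta_pos": [0,0,-76],"rot": [0,0,0],"hand": 0},
    {"delta_pos": [0,0,-96],"rot": [0,0,0],"hand": 0},
    {"delta_pos": [0,0,-116],"rot": [0,0,0],"hand": 0},
    {"delta_pos": [0,0,-130],"rot": [0,0,0],"hand": 0},
    {"delta_pos": [0,0,-135],"rot": [0,0,0],"hand": 0},
    {"delta_pos": [0,0,-135],"rot": [0,0,0],"hand": 0},
  ],
  force=90,
)

```text
clock: 6.85
tcp_pos: [0.505, 0.3514, 0.266]
tcp_rot: [0.986, 0.165, 0.001, -0.0]
wrist_force: [0.4, 0.2, -2.2]
gripper_width: 0.0192
grip_force: 87.8
```

```bash
python3 - <<'E'
from h import *
s=ctrl.observe();print({k:np.round(s[k],4) for k in ["clock","tcp_pos","tcp_rot","wrist_force","wrist_torque","gripper_width","grip_force"]})
P0=optics.camera_params
for c in ["top","scene"]:
    P=P0(c);im,d=optics.read_camera(c);cv2.imwrite(f"pics/{c}3.png",im);C=cloud(c,d,P)
    for q,z in [("drift_tip",s["tcp_pos"][2]-.119),("block_hole",.092)]: print(c,q,[(np.round(r["centre"],1),round(r["conf"],2),world(c,r["centre"],z=z,P=P).round(4)) for r in models.place_of(c,q)])
    near=(np.hypot(C[...,0]-.505,C[...,1]-.351)<.05)&(d>0)
    for lo,hi in [(.15,.17),(.17,.19),(.19,.21)]:
        p=C[near&(C[...,2]>lo)&(C[...,2]<hi)]
        if len(p)>5:
            print(lo,len(p),p[:,:2].min(0).round(4),p[:,:2].max(0).round(4))
    pts=C[near&(C[...,2]>.1)]; print("zmin",np.sort(pts[:,2])[:3])
E
```

```text
{'clock': np.float64(6.85), 'tcp_pos': array([0.505 , 0.3514, 0.266 ]), 'tcp_rot': array([ 9.862e-01,  1.654e-01,  5.000e-04, -2.000e-04]), 'wrist_force': array([ 0.4134,  0.2181, -2.1745]), 'wrist_torque': array([-0.0331, -0.0318, -0.0055]), 'gripper_width': np.float64(0.0192), 'grip_force': np.float64(87.7744)}
top drift_tip [(array([204.9, 173.7]), 0.58, array([0.5054, 0.3511, 0.147 ]))]
top block_hole [(array([210.9, 174.1]), 0.83, array([0.5132, 0.3456, 0.092 ]))]
0.15 10 [0.499  0.3454] [0.5055 0.352 ]
0.17 9 [0.4991 0.3451] [0.505  0.3519]
zmin [0.14976278 0.1504791  0.15428151]
scene drift_tip [(array([193.8, 215.3]), 0.94, array([0.5033, 0.3448, 0.147 ]))]
scene block_hole [(array([193.1, 234.8]), 0.94, array([0.5079, 0.3528, 0.092 ]))]
0.15 43 [0.4952 0.3461] [0.5043 0.3581]
0.17 44 [0.4966 0.346 ] [0.5066 0.3573]
0.19 47 [0.4959 0.3462] [0.5047 0.3581]
zmin [0.14690971 0.14811602 0.14837408]
```

>>> carry_out(
  commands=[
    {"delta_pos": [-7,20,0],"rot": [0,0,0],"hand": 0},
    {"delta_pos": [-20.5,60,0],"rot": [0,0,0],"hand": 0},
    {"delta_pos": [-36,105,0],"rot": [0,0,0],"hand": 0},
    {"delta_pos": [-51,150,0],"rot": [0,0,0],"hand": 0},
    {"delta_pos": [-66.5,195,0],"rot": [0,0,0],"hand": 0},
    {"delta_pos": [-82,240,0],"rot": [0,0,0],"hand": 0},
    {"delta_pos": [-95,280,0],"rot": [0,0,0],"hand": 0},
    {"delta_pos": [-104,305,0],"rot": [0,0,0],"hand": 0},
    {"delta_pos": [-107.3,314.8,5],"rot": [0,0,0],"hand": 0},
    {"delta_pos": [-107.3,314.8,12],"rot": [0,0,0],"hand": 0},
  ],
)

```text
clock: 8.15
tcp_pos: [0.5064, 0.0177, 0.253]
tcp_rot: [0.986, 0.164, 0.0, -0.0]
wrist_force: [0.7, 0.8, -3.4]
gripper_width: 0.0189
grip_force: 88.3
```

```bash
python3 - <<'E'
from h import *
s=ctrl.observe();print({k:np.round(s[k],4) for k in ["clock","tcp_pos","tcp_rot","wrist_force","wrist_torque"]})
P=optics.camera_params("wrist");im,d=optics.read_camera("wrist")
np.savez("w4.npz",d=d,K=P["intrinsics"],R=P["R"],t=P["t"],im=im)
K=np.array(P["intrinsics"])
def proj(X): c=np.array(P["R"])@X+P["t"];c=K@c;return (c[:2]/c[2]).round(1)
tip=s["tcp_pos"]-[0,0,.1188];print("tip px",proj(tip),"rim px",proj(np.array([.506,.0188,.125])))
print([(np.round(r["centre"],1),round(r["conf"],2)) for r in models.place_of("wrist","drift_tip")])
cv2.imwrite("pics/w4.png",cv2.resize(im[140:300,180:390],None,fx=3.5,fy=3.5,interpolation=cv2.INTER_CUBIC))
E
```

```text
{'clock': np.float64(8.15), 'tcp_pos': array([0.5064, 0.0177, 0.253 ]), 'tcp_rot': array([ 9.864e-01,  1.642e-01,  3.000e-04, -1.000e-04]), 'wrist_force': array([ 0.7339,  0.775 , -3.4275]), 'wrist_torque': array([ 0.026 , -0.0081,  0.0228])}
tip px [277.5 206.9] rim px [276.2 203.6]
[(array([275.4, 202.5]), 0.86)]
```

View pics/w4.png

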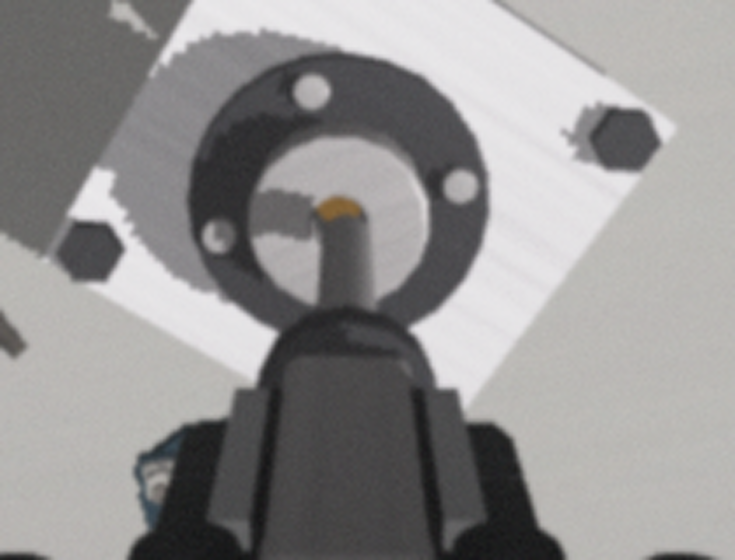

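The crop shows the tip end at about crop (343,240), just in front of the bore (brass at 340,208; bore centre about 340,225). Measuring finer.

```bash
python3 - <<'E'
from h import *
f=np.load("w4.npz");P=dict(intrinsics=f["K"],R=f["R"],t=f["t"]);im=f["im"]
g=cv2.cvtColor(im,cv2.COLOR_BGR2GRAY);b=im[...,2].astype(int)-im[...,0]
print("cols 266-292");
for r in range(193,216): print(r,*g[r,266:292],' |',*b[r,270:286:2])
for n,px,z in [("bore",(277.1,204.3),.125),("tip",(278,208.6),.1342)]: print(n,world("w",px,z=z,P=P).round(4))
E
```

```text
cols 266-292
193 175 177 176 178 176 176 176 176 176 178 178 175 176 173 176 176 176 178 173 175 179 174 178 179 180 183  | 4 2 2 4 2 3 3 3
194 171 174 174 176 174 176 178 178 175 175 172 170 171 173 176 175 176 178 176 178 175 178 179 179 179 181  | 3 3 5 4 3 2 1 2
195 149 156 154 162 174 176 176 173 165 156 155 156 157 164 170 175 174 179 176 179 179 181 179 180 180 183  | 1 5 11 11 12 6 4 0
196 114 117 123 140 164 171 166 155 138 125 121 122 131 143 150 159 169 176 177 179 178 179 183 181 181 181  | 2 13 34 40 31 16 4 3
197 101 101 113 141 165 157 139 125 114 107 104 102 108 115 121 134 152 168 178 177 180 180 179 181 180 182  | 7 36 65 69 62 46 10 4
198 101 101 108 139 148 131 113 105 103 103 103 102 103 107 107 111 127 151 167 176 178 180 179 178 179 179  | 17 61 74 75 75 68 31 3
199 100 102 102 106 111 108 105 102 103 103 104 105 102 106 106 104 106 123 155 173 180 177 177 175 175 174  | 28 71 75 74 74 74 52 4
200 101 101 92 85 85 95 101 103 103 105 98 101 100 101 103 101 97 99 136 161 174 176 174 175 176 176  | 27 69 75 71 61 66 50 3
201 101 98 88 76 75 87 96 101 101 101 94 89
[... 1050 characters left out ...]
 86 95 104 118 134 156 168 170 170 172 174  | 3 1 1 0 2 1 1 0
211 175 176 178 181 175 133 92 73 71 70 76 71 74 77 85 88 93 106 118 133 155 169 172 172 173 172  | 3 2 2 1 1 1 4 2
212 176 177 178 177 168 130 90 69 71 72 74 74 75 77 83 89 93 105 116 132 151 166 174 172 176 174  | 4 2 0 2 -1 0 0 2
213 177 177 173 176 165 128 85 74 73 75 74 74 77 76 82 83 95 104 114 133 153 168 174 174 174 177  | 3 0 1 0 3 1 1 1
214 174 176 176 176 166 118 83 73 72 78 74 73 74 77 81 87 95 106 115 130 149 169 172 176 172 172  | 3 1 0 4 0 1 0 0
215 175 178 177 175 163 119 82 73 71 75 75 73 73 76 80 83 95 101 115 128 150 168 170 171 173 170  | 5 1 -1 2 -1 -1 1 2
bore [0.5056 0.0179 0.125 ]
tip [0.5051 0.0168 0.1342]
```

```bash
python3 - <<'E'
from h import *
s=ctrl.observe();f=np.load("w4.npz");P=dict(intrinsics=f["K"],R=f["R"],t=f["t"])
b=world("w",(277,203.8),z=.125,P=P);t=world("w",(278.3,208),z=.1342,P=P)
w=(b-t)[:2]*1000;Rt=R.from_quat(s["tcp_rot"]).as_matrix()
print(s["clock"],s["tcp_pos"],b,t,"need world",w,"tool",Rt.T@np.r_[w,0])
E
```

```text
8.25 [0.50500859 0.01973737 0.25137113] [0.50603155 0.01810179 0.125     ] [0.50566969 0.01677899 0.1342    ] need world [0.3618536  1.32280264] tool [ 7.74051672e-01 -1.13207265e+00  6.25231995e-04]
```

>>> carry_out(
  commands=[
    {"delta_pos": [0.4,0,2],"rot": [0,0,0],"hand": 0},
    {"delta_pos": [0.4,0,5],"rot": [0,0,0],"hand": 0},
    {"delta_pos": [0.4,0,5],"rot": [0,0,0],"hand": 0},
    {"delta_pos": [0.4,0,5],"rot": [0,0,0],"hand": 0},
    {"delta_pos": [0.4,0,5],"rot": [0,0,0],"hand": 0},
    {"delta_pos": [0.4,0,5],"rot": [0,0,0],"hand": 0},
    {"delta_pos": [0.4,0,5],"rot": [0,0,0],"hand": 0},
    {"delta_pos": [0.4,0,5],"rot": [0,0,0],"hand": 0},
    {"delta_pos": [0.4,0,5],"rot": [0,0,0],"hand": 0},
    {"delta_pos": [0.4,0,5],"rot": [0,0,0],"hand": 0},
  ],
)

```text
clock: 9.25
tcp_pos: [0.5065, 0.0188, 0.2483]
tcp_rot: [0.986, 0.165, 0.0, -0.0]
wrist_force: [-0.9, 0.4, -1.2]
gripper_width: 0.0187
grip_force: 88.3
```

```bash
python3 - <<'E'
from h import *
P=optics.camera_params("wrist");im,d=optics.read_camera("wrist");s=ctrl.observe()
print({k:np.round(s[k],4) for k in ["clock","tcp_pos","tcp_rot","wrist_force","wrist_torque"]})
np.savez("w5.npz",d=d,K=P["intrinsics"],R=P["R"],t=P["t"],im=im)
K=np.array(P["intrinsics"])
c=np.array(P["R"])@np.array([.506,.0181,.125])+P["t"];c=K@c;print("bore px pred",c[:2]/c[2])
g=cv2.cvtColor(im,cv2.COLOR_BGR2GRAY);b=im[...,2].astype(int)-im[...,0]
for r in range(192,216): print(r,*g[r,264:292],' |',*b[r,268:288:2])
E
```

```text
{'clock': np.float64(9.3), 'tcp_pos': array([0.5065, 0.0188, 0.2483]), 'tcp_rot': array([ 0.9862,  0.1654, -0.    , -0.    ]), 'wrist_force': array([-5.0000e-04,  1.1970e-01, -1.5955e+00]), 'wrist_torque': array([-0.0256, -0.0137, -0.0436])}
bore px pred [278.09846958 205.99879587]
192 173 175 174 177 175 176 176 177 179 175 176 178 177 176 175 176 176 178 179 177 179 177 174 177 173 174 174 177  | 3 3 3 5 3 1 4 2 3 4
193 175 176 174 175 177 180 178 179 176 178 177 175 177 176 176 179 179 176 176 173 174 174 173 177 175 177 177 178  | 2 2 3 3 3 4 3 3 3 3
194 173 174 176 176 178 178 176 177 176 177 177 178 178 174 177 176 175 177 175 176 175 176 174 176 176 176 180 179  | 4 4 2 1 3 3 2 4 4 2
195 174 174 176 176 176 175 177 178 175 176 177 175 177 177 174 172 172 174 176 177 175 176 174 175 175 177 179 181  | 3 3 3 4 3 3 2 2 3 3
196 154 156 169 173 174 170 172 174 177 175 178 176 171 172 172 170 172 175 173 175 175 176 176 176 176 179 179 180  | 4 3 4 5 4 5 5 3 4 6
197 117 124 145 153 152 155 161 168 171 174 170 162 157 159 159 160 162 169 173 172 175 177 177 178 179 179 181 181  | 1 5
[... 1646 characters left out ...]
7 132 155 171 173 174 175 173  | 1 2 -1 -2 0 1 0 1 2 1
211 169 167 163 161 158 142 129 108 82 74 71 73 75 71 75 76 80 86 94 103 115 131 155 171 172 174 175 173  | 2 3 1 0 0 1 2 2 1 4
212 175 172 173 172 170 168 164 132 87 74 74 74 72 72 75 75 80 85 93 103 118 131 150 170 172 170 170 173  | 1 4 1 1 0 5 -1 0 2 2
213 170 173 175 173 175 175 168 129 89 72 69 73 72 75 73 76 80 87 94 103 112 130 151 167 169 169 173 171  | 2 6 0 0 -1 3 2 -1 -1 3
214 172 174 176 175 178 177 166 119 83 73 72 74 73 75 76 74 82 86 92 103 113 130 150 166 171 171 173 173  | 2 3 1 1 1 4 -1 5 3 2
215 176 177 175 175 174 173 160 116 79 76 71 72 71 75 75 78 78 87 94 103 113 127 150 164 171 171 173 176  | 3 3 -1 0 1 3 1 3 1 4
```

```bash
python3 - <<'E'
from h import *
s=ctrl.observe();f=np.load("w5.npz");P=dict(intrinsics=f["K"],R=f["R"],t=f["t"])
b=world("w",(277.9,206),z=.125,P=P);t=world("w",(278.2,207.7),z=.1295,P=P)
w=(b-t)[:2]*1000;Rt=R.from_quat(s["tcp_rot"]).as_matrix()
print(s["clock"],s["tcp_pos"],b,t,"need world",w,"tool",Rt.T@np.r_[w,0])
E
```

```text
9.3 [0.50650534 0.01881154 0.24827201] [0.50594352 0.01825996 0.125     ] [0.50600123 0.01800508 0.1295    ] need world [-0.05771576  0.25487633] tool [ 2.85799494e-02 -2.59761893e-01  9.09392799e-06]
```

>>> carry_out(
  commands=[
    {"delta_pos": [0,-0.2,0.5],"rot": [0,0,0],"hand": 0},
    {"delta_pos": [0,-0.2,1.5],"rot": [0,0,0],"hand": 0},
    {"delta_pos": [0,-0.2,2.5],"rot": [0,0,0],"hand": 0},
    {"delta_pos": [0,-0.2,3.5],"rot": [0,0,0],"hand": 0},
    {"delta_pos": [0,-0.2,4.5],"rot": [0,0,0],"hand": 0},
    {"delta_pos": [0,-0.2,5.5],"rot": [0,0,0],"hand": 0},
    {"delta_pos": [0,-0.2,6.5],"rot": [0,0,0],"hand": 0},
    {"delta_pos": [0,-0.2,7],"rot": [0,0,0],"hand": 0},
    {"delta_pos": [0,-0.2,7],"rot": [0,0,0],"hand": 0},
    {"delta_pos": [0,-0.2,7],"rot": [0,0,0],"hand": 0},
  ],
)

```text
clock: 10.3
tcp_pos: [0.5065, 0.0191, 0.2413]
tcp_rot: [0.986, 0.165, 0.0, -0.0]
wrist_force: [0.4, 0.5, -2.4]
gripper_width: 0.0193
grip_force: 88.3
```

```bash
cat > st.py <<'E'
from h import *
s=ctrl.observe();print({k:np.round(s[k],4).tolist() for k in ["clock","tcp_pos","tcp_rot","wrist_force","wrist_torque","gripper_width"]})
E
python3 st.py
```

```text
{'clock': 10.3, 'tcp_pos': [0.5065, 0.0191, 0.2413], 'tcp_rot': [0.9862, 0.1654, 0.0, -0.0], 'wrist_force': [0.4321, 0.4946, -2.381], 'wrist_torque': [-0.015, 0.0102, 0.0098], 'gripper_width': 0.0193}
```

No contact at 2.5 mm below the rim, so the tip is in the bore. Continue gently.

>>> carry_out(
  commands=[
    {"delta_pos": [0,0,1],"rot": [0,0,0],"hand": 0},
    {"delta_pos": [0,0,2],"rot": [0,0,0],"hand": 0},
    {"delta_pos": [0,0,3],"rot": [0,0,0],"hand": 0},
    {"delta_pos": [0,0,4],"rot": [0,0,0],"hand": 0},
    {"delta_pos": [0,0,5],"rot": [0,0,0],"hand": 0},
    {"delta_pos": [0,0,6],"rot": [0,0,0],"hand": 0},
    {"delta_pos": [0,0,7],"rot": [0,0,0],"hand": 0},
    {"delta_pos": [0,0,8],"rot": [0,0,0],"hand": 0},
    {"delta_pos": [0,0,9],"rot": [0,0,0],"hand": 0},
    {"delta_pos": [0,0,9],"rot": [0,0,0],"hand": 0},
  ],
)

```text
clock: 11.3
tcp_pos: [0.5064, 0.0191, 0.2321]
tcp_rot: [0.986, 0.165, -0.0, -0.0]
wrist_force: [0.0, -0.6, -1.6]
gripper_width: 0.019
grip_force: 88.3
```

```bash
python3 st.py
```

```text
{'clock': 11.3, 'tcp_pos': [0.5064, 0.0191, 0.2321], 'tcp_rot': [0.9862, 0.1654, -0.0002, -0.0], 'wrist_force': [0.0057, -0.5827, -1.6338], 'wrist_torque': [-0.0032, -0.0322, 0.0185], 'gripper_width': 0.019}
```

>>> carry_out(
  commands=[
    {"delta_pos": [0,0,1],"rot": [0,0,0],"hand": 0},
    {"delta_pos": [0,0,2],"rot": [0,0,0],"hand": 0},
    {"delta_pos": [0,0,3],"rot": [0,0,0],"hand": 0},
    {"delta_pos": [0,0,4],"rot": [0,0,0],"hand": 0},
    {"delta_pos": [0,0,5],"rot": [0,0,0],"hand": 0},
    {"delta_pos": [0,0,6],"rot": [0,0,0],"hand": 0},
    {"delta_pos": [0,0,7],"rot": [0,0,0],"hand": 0},
    {"delta_pos": [0,0,8],"rot": [0,0,0],"hand": 0},
    {"delta_pos": [0,0,9],"rot": [0,0,0],"hand": 0},
    {"delta_pos": [0,0,10],"rot": [0,0,0],"hand": 0},
  ],
)

```text
clock: 12.3
tcp_pos: [0.5065, 0.0191, 0.2226]
tcp_rot: [0.986, 0.165, 0.0, -0.0]
wrist_force: [-0.5, 0.1, 0.9]
gripper_width: 0.0192
grip_force: 88.8
```

```bash
python3 st.py
```

```text
{'clock': 12.3, 'tcp_pos': [0.5065, 0.0191, 0.2226], 'tcp_rot': [0.9862, 0.1655, 0.0001, -0.0], 'wrist_force': [-0.5408, 0.1473, 0.863], 'wrist_torque': [0.0935, 0.3516, -0.0478], 'gripper_width': 0.0192}
```

>>> carry_out(
  commands=[
    {"delta_pos": [0,0,0.7],"rot": [0,0,0],"hand": 0},
    {"delta_pos": [0,0,1.4],"rot": [0,0,0],"hand": 0},
    {"delta_pos": [0,0,2.1],"rot": [0,0,0],"hand": 0},
    {"delta_pos": [0,0,2.8],"rot": [0,0,0],"hand": 0},
    {"delta_pos": [0,0,3.5],"rot": [0,0,0],"hand": 0},
    {"delta_pos": [0,0,4.2],"rot": [0,0,0],"hand": 0},
    {"delta_pos": [0,0,4.9],"rot": [0,0,0],"hand": 0},
    {"delta_pos": [0,0,5.6],"rot": [0,0,0],"hand": 0},
    {"delta_pos": [0,0,6.3],"rot": [0,0,0],"hand": 0},
    {"delta_pos": [0,0,7],"rot": [0,0,0],"hand": 0},
  ],
)

```text
clock: 13.3
tcp_pos: [0.507, 0.019, 0.217]
tcp_rot: [0.986, 0.165, 0.001, 0.0]
wrist_force: [-2.8, 0.5, 7.6]
gripper_width: 0.0192
grip_force: 89.7
```

```bash
python3 st.py
```

```text
{'clock': 13.3, 'tcp_pos': [0.507, 0.019, 0.217], 'tcp_rot': [0.9862, 0.1655, 0.0008, 0.0002], 'wrist_force': [-2.7615, 0.5294, 7.59], 'wrist_torque': [0.1614, 0.8149, 0.0214], 'gripper_width': 0.0192}
```

>>> carry_out(
  commands=[
    {"delta_pos": [-0.2,0,0.5],"rot": [0,0,0],"hand": 0},
    {"delta_pos": [-0.4,-0.1,1.2],"rot": [0,0,0],"hand": 0},
    {"delta_pos": [-0.5,-0.1,2],"rot": [0,0,0],"hand": 0},
    {"delta_pos": [-0.5,-0.1,2.8],"rot": [0,0,0],"hand": 0},
    {"delta_pos": [-0.5,-0.1,3.6],"rot": [0,0,0],"hand": 0},
    {"delta_pos": [-0.5,-0.1,4.4],"rot": [0,0,0],"hand": 0},
    {"delta_pos": [-0.5,-0.1,5.2],"rot": [0,0,0],"hand": 0},
    {"delta_pos": [-0.5,-0.1,6],"rot": [0,0,0],"hand": 0},
    {"delta_pos": [-0.5,-0.1,7],"rot": [0,0,0],"hand": 0},
    {"delta_pos": [-0.5,-0.1,8],"rot": [0,0,0],"hand": 0},
  ],
)

```text
clock: 14.3
tcp_pos: [0.5066, 0.019, 0.2082]
tcp_rot: [0.986, 0.165, 0.001, 0.0]
wrist_force: [-2.1, 0.4, 4.4]
gripper_width: 0.0188
grip_force: 89.6
```

```bash
python3 st.py
```

```text
{'clock': 14.3, 'tcp_pos': [0.5066, 0.019, 0.2082], 'tcp_rot': [0.9862, 0.1655, 0.0009, 0.0002], 'wrist_force': [-2.0955, 0.3539, 4.3602], 'wrist_torque': [0.1077, 0.3274, 0.0074], 'gripper_width': 0.0188}
```

>>> carry_out(
  commands=[
    {"delta_pos": [-0.2,0,1],"rot": [0,0,0],"hand": 0},
    {"delta_pos": [-0.4,-0.1,2],"rot": [0,0,0],"hand": 0},
    {"delta_pos": [-0.4,-0.1,3],"rot": [0,0,0],"hand": 0},
    {"delta_pos": [-0.4,-0.1,4],"rot": [0,0,0],"hand": 0},
    {"delta_pos": [-0.4,-0.1,5],"rot": [0,0,0],"hand": 0},
    {"delta_pos": [-0.4,-0.1,6],"rot": [0,0,0],"hand": 0},
    {"delta_pos": [-0.4,-0.1,7],"rot": [0,0,0],"hand": 0},
    {"delta_pos": [-0.4,-0.1,8],"rot": [0,0,0],"hand": 0},
    {"delta_pos": [-0.4,-0.1,9],"rot": [0,0,0],"hand": 0},
    {"delta_pos": [-0.4,-0.1,10],"rot": [0,0,0],"hand": 0},
  ],
)

```text
clock: 15.3
tcp_pos: [0.5052, 0.0191, 0.1963]
tcp_rot: [0.986, 0.165, -0.0, -0.0]
wrist_force: [-0.1, 1.0, -1.8]
gripper_width: 0.0194
grip_force: 88.3
```

```bash
python3 st.py
```

```text
{'clock': 15.3, 'tcp_pos': [0.5052, 0.0191, 0.1963], 'tcp_rot': [0.9862, 0.1654, -0.0005, -0.0004], 'wrist_force': [-0.1189, 1.0416, -1.7818], 'wrist_torque': [0.2224, -0.1828, 0.0176], 'gripper_width': 0.0194}
```

>>> carry_out(
  commands=[
    {"delta_pos": [0.3,0,1],"rot": [0,0,0],"hand": 0},
    {"delta_pos": [0.4,0,2],"rot": [0,0,0],"hand": 0},
    {"delta_pos": [0.4,0,3],"rot": [0,0,0],"hand": 0},
    {"delta_pos": [0.4,0,4.5],"rot": [0,0,0],"hand": 0},
    {"delta_pos": [0.4,0,6],"rot": [0,0,0],"hand": 0},
    {"delta_pos": [0.4,0,7.5],"rot": [0,0,0],"hand": 0},
    {"delta_pos": [0.4,0,9],"rot": [0,0,0],"hand": 0},
    {"delta_pos": [0.4,0,10.5],"rot": [0,0,0],"hand": 0},
    {"delta_pos": [0.4,0,12],"rot": [0,0,0],"hand": 0},
    {"delta_pos": [0.4,0,12],"rot": [0,0,0],"hand": 0},
  ],
)

```text
clock: 16.3
tcp_pos: [0.5057, 0.0191, 0.185]
tcp_rot: [0.986, 0.165, -0.0, -0.0]
wrist_force: [-0.2, -0.0, -2.6]
gripper_width: 0.0194
grip_force: 88.3
```

```bash
python3 st.py; python3 - <<'E'
from h import *
im,d=optics.read_camera("scene");cv2.imwrite("pics/s6.png",cv2.resize(im[120:240,260:370],None,fx=5,fy=5,interpolation=cv2.INTER_CUBIC))
C=cloud("scene",d);m=(np.hypot(C[...,0]-.505,C[...,1]-.019)<.02)&(C[...,2]>.127)&(d>0)
print(np.sort(C[m][:,2])[:8].round(4))
E
```

```text
{'clock': 16.3, 'tcp_pos': [0.5057, 0.0191, 0.185], 'tcp_rot': [0.9862, 0.1654, -0.0003, -0.0001], 'wrist_force': [-0.1749, -0.0135, -2.6336], 'wrist_torque': [-0.0283, -0.0182, 0.0075], 'gripper_width': 0.0194}
[0.1272 0.1278 0.1282 0.1304 0.1306 0.1309 0.132  0.1323]
```

View pics/s6.png

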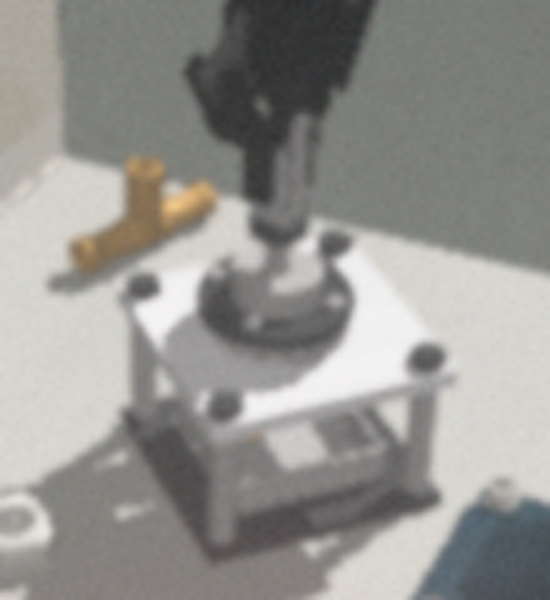

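The scene crop shows the drift hanging in the bushing, its collar (280,235) still above the rim. Going 15 mm further down.

>>> carry_out(
  commands=[
    {"delta_pos": [0,0,2],"rot": [0,0,0],"hand": 0},
    {"delta_pos": [0,0,4],"rot": [0,0,0],"hand": 0},
    {"delta_pos": [0,0,6],"rot": [0,0,0],"hand": 0},
    {"delta_pos": [0,0,8],"rot": [0,0,0],"hand": 0},
    {"delta_pos": [0,0,10],"rot": [0,0,0],"hand": 0},
    {"delta_pos": [0,0,12],"rot": [0,0,0],"hand": 0},
    {"delta_pos": [0,0,13.5],"rot": [0,0,0],"hand": 0},
    {"delta_pos": [0,0,14.5],"rot": [0,0,0],"hand": 0},
    {"delta_pos": [0,0,15],"rot": [0,0,0],"hand": 0},
    {"delta_pos": [0,0,15],"rot": [0,0,0],"hand": 0},
  ],
)

```text
clock: 17.35
tcp_pos: [0.5059, 0.0191, 0.1703]
tcp_rot: [0.986, 0.165, -0.0, -0.0]
wrist_force: [-0.0, 0.2, -2.4]
gripper_width: 0.0188
grip_force: 88.3
```

```bash
python3 st.py; python3 - <<'E'
from h import *
im,d=optics.read_camera("scene")
P=optics.camera_params("scene");C=cloud("scene",d)
c=np.array(P["R"])@np.array([.506,.019,.14])+P["t"];c=np.array(P["intrinsics"])@c;u,v=(c[:2]/c[2]).round().astype(int);print(u,v)
for r in range(v-14,v+16): print(r,C[r,u-6:u+8:3,2].round(3),im[r,u-9:u+10:3,1])
E
```

```text
{'clock': 17.35, 'tcp_pos': [0.5059, 0.0191, 0.1703], 'tcp_rot': [0.9862, 0.1655, -0.0, -0.0], 'wrist_force': [-0.039, 0.2362, -2.4171], 'wrist_torque': [0.0473, -0.0223, -0.0222], 'gripper_width': 0.0188}
315 168
154 [0.204 0.205 0.191 0.184 0.179] [100  58  59  66 104  92 128]
155 [0.201 0.2   0.748 0.181 0.176] [121  63  60  87 107  99 127]
156 [0.197 0.19  0.185 0.18  0.172] [127  68  63 100 108 104 130]
157 [0.181 0.185 0.186 0.176 0.172] [124  71  62 108 111 103 128]
158 [0.181 0.183 0.18  0.173 0.167] [137  72  59 109 115  99 128]
159 [0.179 0.18  0.178 0.171 0.162] [167  77  63 112 118  95 128]
160 [0.173 0.179 0.175 0.168 0.159] [199  76  59 109 118  93 126]
161 [0.171 0.172 0.174 0.166 0.161] [204  79  59 111 117  98 128]
162 [0.17  0.173 0.169 0.16  0.154] [204  81  69 113 117 120 133]
163 [ 0.164  0.169  0.165  0.159 -0.27 ] [208  84  64 110 125 155 154]
164 [ 0.162  0.167  0.163  0.155 -0.004] [207 102  62 112 121 179 181]
165 [ 0.158  0.164  0.159  0.151 -0.002] [208 137  75 115 125 191 188]
166 [0.152 0.161 0.157 0.148 0.   ] [212 169  96 120 123 188 166]
167 [-0.001  
[... 418 characters left out ...]
133 0.123] [141 126  96  85 103 190 159]
174 [0.125 0.123 0.133 0.124 0.126] [121 119 111 102 129 196 162]
175 [0.123 0.125 0.122 0.127 0.123] [108 123 121 115 151 199 149]
176 [0.125 0.124 0.125 0.126 0.123] [104 121 123 127 173 189 133]
177 [0.125 0.123 0.123 0.124 0.126] [100 121 124 141 183 169 117]
178 [0.125 0.124 0.123 0.125 0.12 ] [ 99 121 127 148 164 138 116]
179 [0.119 0.122 0.124 0.121 0.118] [100 117 128 137 135 122 120]
180 [0.114 0.121 0.119 0.119 0.116] [ 91 116 126 127 124 119 115]
181 [0.114 0.117 0.118 0.117 0.114] [ 82 115 129 126 125 115 104]
182 [0.111 0.116 0.112 0.112 0.11 ] [ 81 107 121 125 119 111 101]
183 [0.114 0.11  0.109 0.11  0.107] [ 78 107 117 112 110 104 103]
```

Collar underside reads about 132–133 mm, so the tip stands about 20 mm clear below the bushing. Drawing out.

>>> carry_out(
  commands=[
    {"delta_pos": [0,0,-4],"rot": [0,0,0],"hand": 0},
    {"delta_pos": [0,0,-14],"rot": [0,0,0],"hand": 0},
    {"delta_pos": [0,0,-26],"rot": [0,0,0],"hand": 0},
    {"delta_pos": [0,0,-38],"rot": [0,0,0],"hand": 0},
    {"delta_pos": [0,0,-50],"rot": [0,0,0],"hand": 0},
    {"delta_pos": [0,0,-62],"rot": [0,0,0],"hand": 0},
    {"delta_pos": [0,0,-74],"rot": [0,0,0],"hand": 0},
    {"delta_pos": [0,0,-86],"rot": [0,0,0],"hand": 0},
    {"delta_pos": [0,0,-96],"rot": [0,0,0],"hand": 0},
    {"delta_pos": [0,0,-96],"rot": [0,0,0],"hand": 0},
  ],
)

```text
clock: 18.4
tcp_pos: [0.5071, 0.0189, 0.2685]
tcp_rot: [0.986, 0.165, 0.002, 0.001]
wrist_force: [0.8, -0.2, -1.9]
gripper_width: 0.0191
grip_force: 88.3
```

```bash
python3 st.py; python3 - <<'E'
from h import *
a=optics.read_camera("wrist")[0];b=optics.read_camera("scene")[0];cv2.imwrite("pics/w7.png",np.hstack([cv2.resize(a[150:270,220:340],(400,400),interpolation=cv2.INTER_CUBIC),cv2.resize(b[170:230,280:340],(400,400),interpolation=cv2.INTER_CUBIC)]))
E
```

```text
{'clock': 18.4, 'tcp_pos': [0.5071, 0.0189, 0.2685], 'tcp_rot': [0.9862, 0.1655, 0.0019, 0.0006], 'wrist_force': [0.808, -0.1987, -1.8565], 'wrist_torque': [-0.0696, 0.0003, 0.012], 'gripper_width': 0.0191}
```

View pics/w7.png

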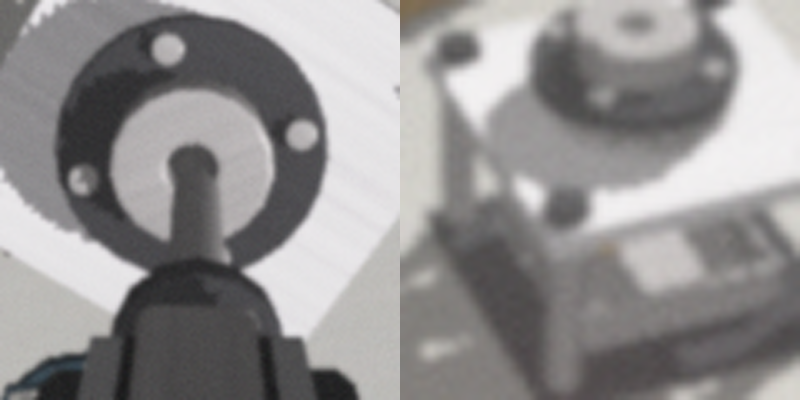

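The bore is empty now and brass shows in the tray (right crop at 605,245). Back to the block.

>>> carry_out(
  commands=[
    {"delta_pos": [7,-20,0],"rot": [0,0,0],"hand": 0},
    {"delta_pos": [20.5,-60,0],"rot": [0,0,0],"hand": 0},
    {"delta_pos": [36,-105,0],"rot": [0,0,0],"hand": 0},
    {"delta_pos": [51,-150,0],"rot": [0,0,0],"hand": 0},
    {"delta_pos": [66.5,-195,0],"rot": [0,0,0],"hand": 0},
    {"delta_pos": [82,-240,0],"rot": [0,0,0],"hand": 0},
    {"delta_pos": [95,-280,0],"rot": [0,0,0],"hand": 0},
    {"delta_pos": [104,-305,0],"rot": [0,0,0],"hand": 0},
    {"delta_pos": [107,-314,0],"rot": [0,0,0],"hand": 0},
    {"delta_pos": [107,-314,0],"rot": [0,0,0],"hand": 0},
  ],
)

```text
clock: 19.5
tcp_pos: [0.5038, 0.3515, 0.2649]
tcp_rot: [0.986, 0.166, -0.001, 0.0]
wrist_force: [-0.1, -0.4, -1.6]
gripper_width: 0.019
grip_force: 88.4
```

>>> carry_out(
  commands=[
    {"delta_pos": [0,0,8],"rot": [0,0,0],"hand": 0},
    {"delta_pos": [0,0,20],"rot": [0,0,0],"hand": 0},
    {"delta_pos": [0,0,30],"rot": [0,0,0],"hand": 0},
    {"delta_pos": [0,0,38],"rot": [0,0,0],"hand": 0},
    {"delta_pos": [0,0,43],"rot": [0,0,0],"hand": 0},
    {"delta_pos": [0,0,45],"rot": [0,0,0],"hand": 0},
    {"delta_pos": [0,0,45],"rot": [0,0,0],"hand": 0},
    {"delta_pos": [0,0,45],"rot": [0,0,0],"hand": 0},
    {"delta_pos": [0,0,45],"rot": [0,0,0],"hand": 0},
    {"delta_pos": [0,0,45],"rot": [0,0,0],"hand": 0},
  ],
)

```text
clock: 20.5
tcp_pos: [0.5048, 0.351, 0.2219]
tcp_rot: [0.986, 0.166, 0.0, -0.0]
wrist_force: [-0.9, 0.9, -1.9]
gripper_width: 0.019
grip_force: 88.4
```

```bash
python3 st.py; python3 - <<'E'
from h import *
P=optics.camera_params("wrist");a,d=optics.read_camera("wrist")
cv2.imwrite("pics/w8.png",cv2.resize(a[120:300,180:380],None,fx=3.5,fy=3.3,interpolation=cv2.INTER_CUBIC))
for q,z in [("block_hole",.092),("drift_tip",.102)]: print(q,[(np.round(r["centre"],1),round(r["conf"],2),world("wrist",r["centre"],z=z,P=P).round(4)) for r in models.place_of("wrist",q)])
C=cloud("wrist",d,P);m=(np.hypot(C[...,0]-.504,C[...,1]-.35)<.065)&(d>0)&(abs(C[...,2]-.0915)<.003)
r=cv2.minAreaRect((C[m][:,:2]*1000).astype(np.float32));print(np.round(r[0],1),np.round(r[1],1),r[2])
E
```

```text
{'clock': 20.5, 'tcp_pos': [0.5048, 0.351, 0.2219], 'tcp_rot': [0.9862, 0.1655, 0.0005, -0.0002], 'wrist_force': [-0.9214, 0.9462, -1.8587], 'wrist_torque': [0.0137, -0.02, -0.0566], 'gripper_width': 0.019}
block_hole [(array([280.5, 199.6]), 0.56, array([0.5086, 0.3496, 0.092 ]))]
drift_tip [(array([278. , 204.9]), 0.56, array([0.5064, 0.3511, 0.102 ]))]
[504.2 349.3] [70.6 90.4] 1.8605844974517822
```

View pics/w8.png

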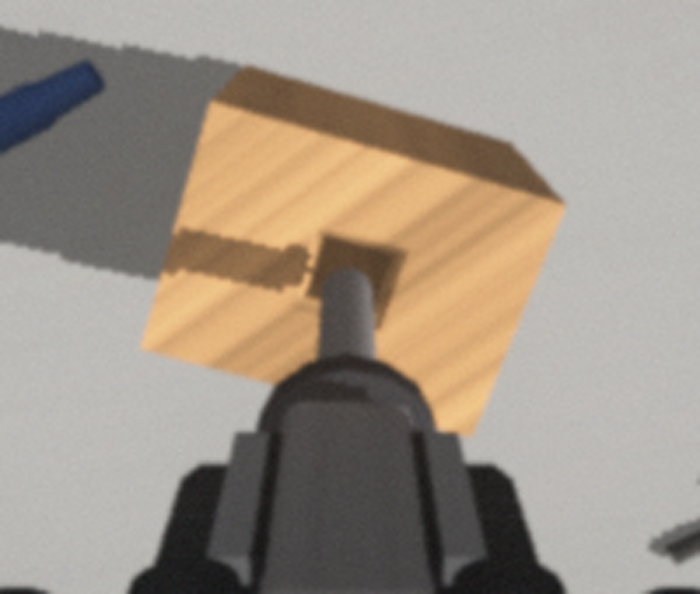

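The hole's centre is near crop (355,279) and the tip near (348,290), still above it, so I shift 1 mm and lower.

>>> carry_out(
  commands=[
    {"delta_pos": [-0.1,1.2,2],"rot": [0,0,0],"hand": 0},
    {"delta_pos": [-0.1,1.2,6],"rot": [0,0,0],"hand": 0},
    {"delta_pos": [-0.1,1.2,10],"rot": [0,0,0],"hand": 0},
    {"delta_pos": [-0.1,1.2,14],"rot": [0,0,0],"hand": 0},
    {"delta_pos": [-0.1,1.2,18],"rot": [0,0,0],"hand": 0},
    {"delta_pos": [-0.1,1.2,22],"rot": [0,0,0],"hand": 0},
    {"delta_pos": [-0.1,1.2,26],"rot": [0,0,0],"hand": 0},
    {"delta_pos": [-0.1,1.2,30],"rot": [0,0,0],"hand": 0},
    {"delta_pos": [-0.1,1.2,30],"rot": [0,0,0],"hand": 0},
    {"delta_pos": [-0.1,1.2,30],"rot": [0,0,0],"hand": 0},
  ],
)

```text
clock: 21.65
tcp_pos: [0.5049, 0.3497, 0.1912]
tcp_rot: [0.986, 0.165, -0.0, 0.0]
wrist_force: [1.0, -0.2, -1.7]
gripper_width: 0.0188
grip_force: 88.4
```

```bash
python3 st.py
```

```text
{'clock': 21.65, 'tcp_pos': [0.5049, 0.3497, 0.1912], 'tcp_rot': [0.9862, 0.1655, -0.0001, 0.0], 'wrist_force': [0.9569, -0.2072, -1.7295], 'wrist_torque': [-0.0236, -0.0013, 0.0397], 'gripper_width': 0.0188}
```

In the hole, no contact. Down another 55 mm, then feel for the collar.

>>> carry_out(
  commands=[
    {"delta_pos": [0,0,4],"rot": [0,0,0],"hand": 0},
    {"delta_pos": [0,0,11],"rot": [0,0,0],"hand": 0},
    {"delta_pos": [0,0,18],"rot": [0,0,0],"hand": 0},
    {"delta_pos": [0,0,25],"rot": [0,0,0],"hand": 0},
    {"delta_pos": [0,0,32],"rot": [0,0,0],"hand": 0},
    {"delta_pos": [0,0,39],"rot": [0,0,0],"hand": 0},
    {"delta_pos": [0,0,46],"rot": [0,0,0],"hand": 0},
    {"delta_pos": [0,0,52],"rot": [0,0,0],"hand": 0},
    {"delta_pos": [0,0,55],"rot": [0,0,0],"hand": 0},
    {"delta_pos": [0,0,56],"rot": [0,0,0],"hand": 0},
  ],
)

```text
clock: 22.65
tcp_pos: [0.5046, 0.3496, 0.1347]
tcp_rot: [0.986, 0.165, -0.0, 0.0]
wrist_force: [0.3, -1.0, -2.8]
gripper_width: 0.0192
grip_force: 88.4
```

>>> carry_out(
  commands=[
    {"delta_pos": [0,0,0.5],"rot": [0,0,0],"hand": 0},
    {"delta_pos": [0,0,1],"rot": [0,0,0],"hand": 0},
    {"delta_pos": [0,0,1.5],"rot": [0,0,0],"hand": 0},
    {"delta_pos": [0,0,2],"rot": [0,0,0],"hand": 0},
    {"delta_pos": [0,0,2.5],"rot": [0,0,0],"hand": 0},
    {"delta_pos": [0,0,3],"rot": [0,0,0],"hand": 0},
    {"delta_pos": [0,0,3.5],"rot": [0,0,0],"hand": 0},
    {"delta_pos": [0,0,4],"rot": [0,0,0],"hand": 0},
    {"delta_pos": [0,0,4],"rot": [0,0,0],"hand": 0},
    {"delta_pos": [0,0,4],"rot": [0,0,0],"hand": 0},
  ],
)

```text
clock: 23.65
tcp_pos: [0.5049, 0.3496, 0.1312]
tcp_rot: [0.986, 0.165, -0.0, 0.0]
wrist_force: [-0.5, 0.7, -1.5]
gripper_width: 0.0189
grip_force: 88.4
```

```bash
python3 st.py
```

```text
{'clock': 23.65, 'tcp_pos': [0.5049, 0.3496, 0.1312], 'tcp_rot': [0.9862, 0.1654, -0.0001, 0.0], 'wrist_force': [-0.5487, 0.7244, -1.5166], 'wrist_torque': [-0.0088, 0.0319, 0.0087], 'gripper_width': 0.0189}
```

>>> carry_out(
  commands=[
    {"delta_pos": [0,0,0.2],"rot": [0,0,0],"hand": 0},
    {"delta_pos": [0,0,0.4],"rot": [0,0,0],"hand": 0},
    {"delta_pos": [0,0,0.6],"rot": [0,0,0],"hand": 0},
    {"delta_pos": [0,0,0.8],"rot": [0,0,0],"hand": 0},
    {"delta_pos": [0,0,0.8],"rot": [0,0,0],"hand": 0},
    {"delta_pos": [0,0,0.8],"rot": [0,0,0],"hand": 0},
    {"delta_pos": [0,0,0.8],"rot": [0,0,0],"hand": 0},
    {"delta_pos": [0,0,0.8],"rot": [0,0,0],"hand": 0},
    {"delta_pos": [0,0,0.8],"rot": [0,0,0],"hand": 0},
    {"delta_pos": [0,0,0.8],"rot": [0,0,0],"hand": 0},
  ],
)

```text
clock: 24.65
tcp_pos: [0.505, 0.3497, 0.1308]
tcp_rot: [0.986, 0.165, 0.0, -0.0]
wrist_force: [-1.6, -0.8, 2.5]
gripper_width: 0.0192
grip_force: 88.8
```

```bash
python3 st.py
```

```text
{'clock': 24.65, 'tcp_pos': [0.505, 0.3497, 0.1308], 'tcp_rot': [0.9862, 0.1654, 0.0001, -0.0], 'wrist_force': [-1.6338, -0.778, 2.5301], 'wrist_torque': [-0.223, 0.2593, -0.0039], 'gripper_width': 0.0192}
```

Collar is seated. Release and rise straight up.

>>> carry_out(
  commands=[
    {"delta_pos": [0,0,0],"rot": [0,0,0],"hand": 0.3},
    {"delta_pos": [0,0,0],"rot": [0,0,0],"hand": 0.5},
    {"delta_pos": [0,0,0],"rot": [0,0,0],"hand": 0.7},
    {"delta_pos": [0,0,0],"rot": [0,0,0],"hand": 1},
    {"delta_pos": [0,0,0],"rot": [0,0,0],"hand": 1},
    {"delta_pos": [0,0,0],"rot": [0,0,0],"hand": 1},
    {"delta_pos": [0,0,0],"rot": [0,0,0],"hand": 1},
    {"delta_pos": [0,0,0],"rot": [0,0,0],"hand": 1},
    {"delta_pos": [0,0,0],"rot": [0,0,0],"hand": 1},
    {"delta_pos": [0,0,0],"rot": [0,0,0],"hand": 1},
  ],
)

```text
clock: 25.65
tcp_pos: [0.5049, 0.3497, 0.1305]
tcp_rot: [0.986, 0.165, 0.0, -0.0]
wrist_force: [0.8, 1.0, 1.0]
gripper_width: 0.0851
grip_force: 0.0
```

>>> carry_out(
  commands=[
    {"delta_pos": [0,0,-5],"rot": [0,0,0],"hand": 1},
    {"delta_pos": [0,0,-20],"rot": [0,0,0],"hand": 1},
    {"delta_pos": [0,0,-40],"rot": [0,0,0],"hand": 1},
    {"delta_pos": [0,0,-60],"rot": [0,0,0],"hand": 1},
    {"delta_pos": [0,0,-80],"rot": [0,0,0],"hand": 1},
    {"delta_pos": [0,0,-100],"rot": [0,0,0],"hand": 1},
    {"delta_pos": [0,0,-120],"rot": [0,0,0],"hand": 1},
    {"delta_pos": [-50,0,-130],"rot": [0,0,0],"hand": 1},
    {"delta_pos": [-60,0,-130],"rot": [0,0,0],"hand": 1},
    {"delta_pos": [-60,0,-130],"rot": [0,0,0],"hand": 1},
  ],
)

```text
clock: 26.65
tcp_pos: [0.4472, 0.33, 0.262]
tcp_rot: [0.986, 0.166, 0.001, -0.0]
wrist_force: [-0.0, 0.0, -0.6]
gripper_width: 0.0855
grip_force: 0.0
```

```bash
python3 st.py; python3 - <<'E'
from h import *
P=optics.camera_params("wrist");a,d=optics.read_camera("wrist");b=optics.read_camera("scene")[0]
C=cloud("wrist",d,P);near=(np.hypot(C[...,0]-.504,C[...,1]-.35)<.03)&(d>0)
for lo,hi in [(.097,.105),(.11,.165),(.152,.158)]:
    p=C[near&(C[...,2]>lo)&(C[...,2]<hi)];r=cv2.minAreaRect((p[:,:2]*1000).astype(np.float32));print(lo,len(p),np.round(r[0],1),np.round(r[1],1),np.median(p[:,2]).round(4))
cv2.imwrite("pics/end.png",np.hstack([cv2.resize(b[150:290,155:295],(400,400)),cv2.resize(b[165:235,280:350],(400,400),interpolation=cv2.INTER_CUBIC)]))
E
```

```text
{'clock': 26.65, 'tcp_pos': [0.4472, 0.33, 0.262], 'tcp_rot': [0.9861, 0.1659, 0.001, -0.0003], 'wrist_force': [-0.0358, 0.0166, -0.5594], 'wrist_torque': [-0.007, -0.0111, 0.0176], 'gripper_width': 0.0855}
0.097 172 [509.  350.6] [21.1 28.6] 0.0998
0.11 760 [505.2 348.9] [19.6 19.7] 0.1562
0.152 395 [504.9 348.8] [19.1 19.7] 0.1553
```

View pics/end.png

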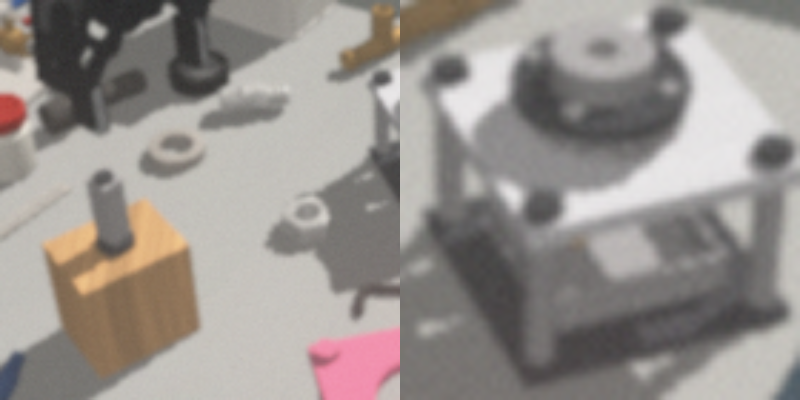

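The drift stands upright on its collar in the block (crop 112,215). The bushing is at rest, and brass shows in the tray (crop 580,240).

```bash
python3 -c "
from plant import order
print(order.job_done())"
```

```text
the job is handed in; nothing more can be done
None
```

Job handed in at about 27 s: the slug is out of the bore and appears to be in the tray (a small brass patch shows there), the drift's point went about 20 mm below the bushing under a load of about 10 N at the readings taken, and the drift is back upright on its collar in the block.

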